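Cap the bench air outlet

ROBOT

A 6-joint arm with a two-finger parallel gripper is mounted at the origin on a cart in front of the work surface, level with it; the furniture and walls round the work are solid. World frame = base frame: x ahead of the robot, y to its left, z up, the work surface at z = 0. Lengths are in m, angles in rad, forces in N, time in s.
With the tool pointing down it reaches from about 0.425 to 0.95 m from the base axis. Payload 3.5 kg.
Tool frame: the origin (TCP) lies at the very end of the fingers, on their centre line; the grasp point (between the pads) lies 19 mm behind it; y points along the fingers, z is the direction in which the jaws open and shut, and the axes are right-handed (so a half turn about y gives the same grasp; the last joint's range is limited). The gripper opens to 85 mm and grips with 20 to 120 N. Pads are 22 mm wide; open, the fingers measure 114 mm over their backs; the gripper's body (76 mm by 85 mm) begins 54 mm behind the grasp point. The pads swing forward as they close: fully open they stand 13 mm farther back than shut.
Start: joints at [1.126, 0.286, 1.577, -0, 1.279, -0.15], TCP at [0.196, 0.646, 0.211] pointing down, gripper open.
Joint ranges: [-2.77, 2.77], [-0.9, 2.22], [0.21, 2.48], [-1.53, 4.67], [0.24, 2.81], [-2.84, 2.84]. Speed limits (rad/s): [2.79, 2.79, 3.14, 3.14, 3.14, 3.14].

INTERFACE

Orientations are given as a unit quaternion [x, y, z, w].
In Python, from plant import ctrl, cams gives the robot as it stands.
- The arm moves only by the tool play_rows, never from a script. Its argument "steps" is a list of rows, each an object of numbers: "claw": the finger opening in cm, from 0 to 8.54; "tx", "ty", "tz": the shift along the tool's x, y, z in cm; "ax", "ay", "az": the turn, a rotation vector about the tool's x, y, z in degrees. A call has 1 to 12 rows; each row is the pose to reach, as a shift and turn from the pose commanded when the call began, along the tool's axes at that moment; what a row does not reach only later rows make up. A row lasts 1/12 s, in which the tool goes at most 41.7 mm and 7.16 degrees, less where a joint would pass 70% of its speed; a pose out of reach is approached as far as the arm can. A call with a gripper value outside its range is refused whole. The fingers move at their own pace and stop on an object; "grip_force" is the grip in N (left out, the last holds). Time passes only in rows, so rows that repeat a pose let the fingers close. It gives the time, the measured TCP pose, the force and the opening at its end, in the units of the state.
- ctrl.get_state(): the state, without advancing time (a new reading comes with each control period).
- cams.read_camera(name): name is "side" or "top"; returns (picture, depth): 420x560x3 uint8, blue, green, red; 420x560 float32, m along the optical axis (not along the pixel's ray), 0 where there is no reading.
- cams.camera_model(name): a dict with "intrinsics" (3x3 intrinsics, pixels), "rvec" (rotation vector, rad) and "tvec" (3), from world to camera coordinates, as OpenCV has them. Camera axes: x right, y down, z forward; pixel columns grow to the right and rows downward; lengths in m; the calibration is good to about 2 mm. A picture is of the moment at which its call begins. camera_model takes no time and is no camera call.
- ctrl.sign_off(): hands the job in, once; it reports no verdict.
The state is a dict: "time": time; "qpos": joint angles; "dq": joint speeds; "joint_efforts": joint torques, N m; "eef_pos": TCP position; "tcp_rot": TCP orientation; "contact_force": force on the tool from outside, world axes, zero at the start; "wrist_torque": the same for the moment, N m; "opening": opening from 0.0 (shut) to 1.0 (fully open).
Only numpy, scipy, OpenCV 4.12 (cv2) and the standard library are available. Lean on these libraries where they do the work, as an engineer would, in place of code of your own. Each camera call takes 0.05 s, during which the arm holds its last target.

TASK

Close off the bench air outlet: swing the small red-tipped lever on its head up off the nipple and all the way over backwards, then press the orange dust cap straight down onto the nipple until it snaps on. Keep pressing after the click, and finish while the robot is still holding the cap pushed firmly down against the spring collar, with the lever still back. Leave the other things on the bench where they are.

Things in the scene. Friction and masses are not known exactly. Their poses are not given: they have to be found in the camera images.
- outlet: air outlet screwed to the bench: grey base plate 130 x 84 x 10 mm (40 mm in front of to 90 mm behind the nipple), aluminium boss, steel spring collar 48 mm across and upright brass nipple. Origin: on the bench surface, on the nipple's upright axis; z up; the lever's head (26 mm wide, 85 mm high) stands 62 mm to its +x side
- nipple_top (a point): centre of the nipple's top, 66 mm above the bench; 12 mm across here, 23.4 mm from height 58 mm down. Four spring balls stand 3.3 mm out of it at height 51 mm and snap in behind the cap's lip: pressing the cap over them peaks at about 10 to 17 N while its rim sinks from about 52 to 46 mm height; then the force drops (click) until the rim meets the collar at 40 mm
- collar (a joint): how far the spring collar round the nipple is pushed down, m: 0 free (its top 40 mm above the bench), 0.006 at its stop; it starts to give at 2 N and takes 2 N more per mm
- lever (a joint): angle of the lever, rad: 0 lying level over the nipple (it blocks the nipple), 1.57 upright, 2.1 leaning back at its rear stop. Starts between 0 and 0.25. It turns stiffly (about 0.5 N at its tip) and stays where it is left
- lever_tip (a point): centre of the lever's red tip, a crosswise roller 13 mm thick and 26 mm long (along the outlet's y), that can be pinched end to end from above; 94 mm from the pivot; at angle 0 it is 32 mm in front (-x) of the nipple's axis and 76 mm above the bench
- lever_pivot (a point): pivot of the lever, 62 mm behind (+x) the nipple's axis, 76 mm above the bench; the axis runs along the outlet's y. The arm is a bar 9 mm wide
- cap_center (a point): centre, half-way up, of the orange snap cap (about 50 g, 66 mm high), which stands upright on the bench on its open rim: this point is 33 mm above the rim. Its lower 40 mm is a round skirt 42 mm across; above that a ribbed knob, about 27 mm across and 26 mm high, to grip from above
- cap: the same orange cap; origin: centre of its open lower rim; z up along its axis through the knob. Inside it is 36 mm wide and 36 mm deep, with an inner lip 26.6 mm wide whose middle is 4 mm above the rim
- masking_tape_mark (a point): roll of masking tape 104 x 102 x 25 mm lying flat, half-way up; a bystander
- wood_block_mark (a point): small wooden block 38 x 60 x 38 mm, 12 mm above the bench; a bystander
- tape_measure_mark (a point): yellow tape measure 38 x 97 x 66 mm, 12 mm above the bench; a bystander
- sanding_block_mark (a point): the brown sanding block on the right (-y) side of the bench, 64 x 113 x 32 mm, 12 mm above the bench; a bystander
Mind the look-alikes: they are no part of the job. Leave any green look-alike of the outlet alone.

How it is judged:
By the outcome, as a careful person would: the job done as asked, in the order asked, and still so for the second after the job is handed in, while the arm keeps its last pose, push and grip.
It also fails if it takes over 51 s, if anything falls off the work surface, if the arm or the gripper's body presses on something with over 40 N, if the wrist force passes 120 N, or if a joint passes its speed limit or range.

## Working session

There is one attempt and no reset: what is moved stays moved. The work goes in short steps, Python scripts to look and compute and a tool call to move; the robot and the scene stay as the last step left them, time stands still between calls to the robot, and variables do not carry over. Pictures are saved under pics/ and viewed, and the job is handed in when it is done.

Besides the shell and the picture viewer there is one more tool, called after "Emit:" as name([rows], argument=value, ...), one row to a line, values as JSON. play_rows: Moves the arm, as the interface text tells. Its arguments: {"type":"object","properties":{"steps":{"type":"array","items":{"type":"object","properties":{"claw":{"type":"number"},"tx":{"type":"number"},"ty":{"type":"number"},"tz":{"type":"number"},"ax":{"type":"number"},"ay":{"type":"number"},"az":{"type":"number"}}}},"grip_force":{"type":"number"}},"required":["steps"]}

```bash
ls; mkdir -p pics; cat > h.py <<'E'
import numpy as np, cv2
from scipy.spatial.transform import Rotation as R
from plant import ctrl, cams
def snap(name,fn):
    p,d=cams.read_camera(name); cv2.imwrite(f'pics/{fn}.png',p); np.save(f'pics/{fn}.npy',d); return p,d
def cam(name):
    m=cams.camera_model(name); K=np.array(m['intrinsics']); Rm=cv2.Rodrigues(np.array(m['rvec'],float))[0]; t=np.array(m['tvec'],float).ravel(); return K,Rm,t
def back(name,u,v,z):
    K,Rm,t=cam(name); d=np.linalg.inv(K)@np.array([u,v,1.]); return Rm.T@(d*z-t)
def onplane(name,u,v,h):
    K,Rm,t=cam(name); d=Rm.T@(np.linalg.inv(K)@np.array([u,v,1.])); c=-Rm.T@t; return c+d*(h-c[2])/d[2]
def proj(name,P):
    K,Rm,t=cam(name); q=K@(Rm@np.array(P,float)+t); return q[:2]/q[2]
def cloud(name,d):
    K,Rm,t=cam(name); v,u=np.mgrid[0:d.shape[0],0:d.shape[1]]
    r=np.stack([u,v,np.ones_like(u)],-1)@np.linalg.inv(K).T*d[...,None]; return (r-t)@Rm
E
python3 - <<'E'
from h import *
snap('top','top0');snap('side','side0')
s=ctrl.get_state()
for k in s: print(k,np.round(s[k],4))
for n in('top','side'):
    K,Rm,t=cam(n);print(n,K.round(1).tolist(),(-Rm.T@t).round(3),Rm.round(2).tolist())
E
```

```text
pics
time 0.1
qpos [ 1.126   0.2871  1.5781  0.      1.2786 -0.15  ]
dq [ 0.0001 -0.0011 -0.0043 -0.0003  0.0004  0.0003]
joint_efforts [ 0.00000e+00 -4.07297e+01 -2.93699e+01 -2.00000e-04  3.40000e-03
 -0.00000e+00]
eef_pos [0.1958 0.6453 0.2099]
tcp_rot [ 0.7002 -0.1041  0.1036 -0.6987]
contact_force [0.2214 0.1065 0.4336]
wrist_torque [ 0.0044 -0.024   0.0547]
opening 0.9973
top [[457.1, 0.0, 281.5], [0.0, 457.1, 213.0], [0.0, 0.0, 1.0]] [0.403 0.    1.503] [[0.02, -1.0, 0.02], [-1.0, -0.02, -0.09], [0.09, -0.02, -1.0]]
side [[478.2, 0.0, 275.4], [0.0, 478.2, 211.8], [0.0, 0.0, 1.0]] [ 0.218 -1.078  0.816] [[0.96, -0.28, 0.0], [-0.15, -0.53, -0.84], [0.23, 0.8, -0.55]]
```

View pics/top0.png

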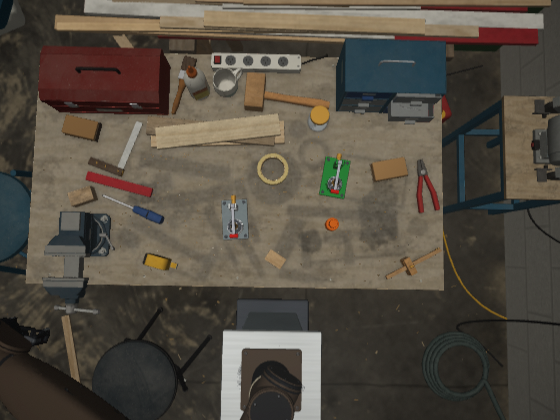

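View pics/side0.png

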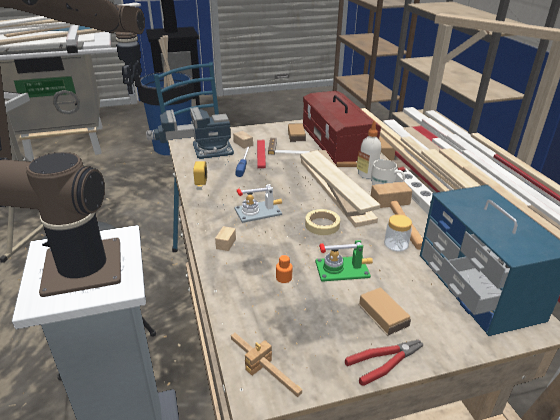

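The top view shows the grey outlet around (235,218), with its red tip at about (237,234). The orange cap is at (332,225) and the green look-alike at (335,178). I'll enlarge these areas.

```bash
python3 - <<'E'
from h import *
p=cv2.imread('pics/top0.png'); s=cv2.imread('pics/side0.png')
a=cv2.resize(p[190:245,210:265],None,fx=7,fy=7,interpolation=cv2.INTER_CUBIC)
b=cv2.resize(p[205:245,312:352],None,fx=9.625,fy=9.625,interpolation=cv2.INTER_CUBIC)
cv2.imwrite('pics/c1.png',np.hstack([a,b]))
a=cv2.resize(s[175:225,225:290],None,fx=6,fy=6,interpolation=cv2.INTER_CUBIC)
b=cv2.resize(s[245:295,260:310],None,fx=6,fy=6,interpolation=cv2.INTER_CUBIC)
cv2.imwrite('pics/c2.png',np.hstack([a,b]))
for n,im in(('top',p),('side',s)):
    d=np.load(f'pics/{n}0.npy');C=cloud(n,d)
    hsv=cv2.cvtColor(im,cv2.COLOR_BGR2HSV)
    m=(hsv[...,0]>4)&(hsv[...,0]<14)&(hsv[...,1]>200)&(hsv[...,2]>120)
    box=np.zeros_like(m)
    if n=='top': box[205:245,312:352]=1
    else: box[245:295,260:310]=1
    m&=box; P=C[m]; P=P[P[:,2]>-.05]
    print(n,m.sum(),P.min(0).round(3),P.max(0).round(3)); T=P[P[:,2]>.06]; print(T.mean(0).round(4),len(T))
    print(np.argwhere(m).mean(0), np.argwhere(m).min(0),np.argwhere(m).max(0))
E
```

```text
top 113 [ 0.482 -0.207  0.032] [ 0.518 -0.168  0.078]
[ 0.5007 -0.1876  0.0676] 52
[223.73451327 331.94690265] [218 326] [229 338]
side 8 [ 0.479 -0.198  0.002] [ 0.484 -0.185  0.032]
[nan nan nan] 0
[274.    276.375] [269 276] [281 279]<stdin>:17: RuntimeWarning: Mean of empty slice.
  ret = um.true_divide(
```

View pics/c1.png

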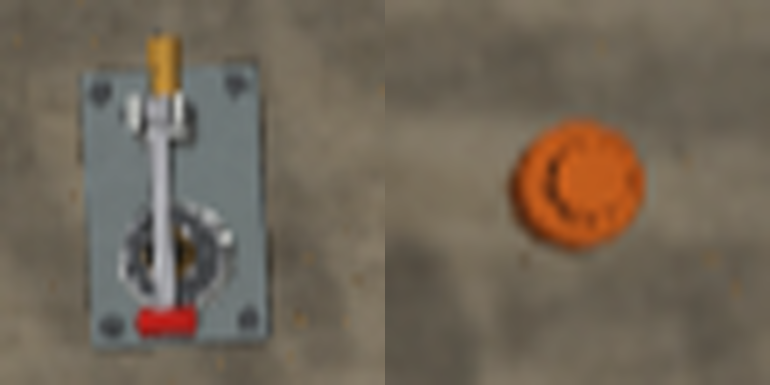

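View pics/c2.png

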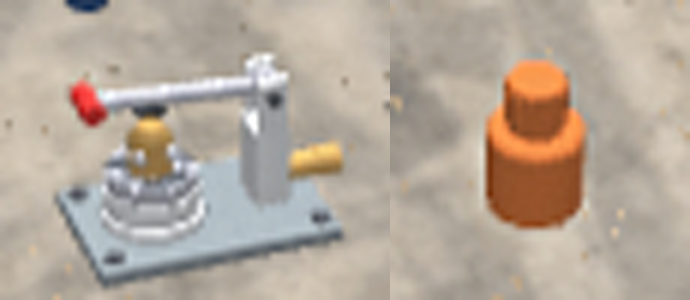

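```bash
cat > fit.py <<'E'
from h import *
from scipy.optimize import least_squares
def px(c,s,o): return (np.array(c)+.5)/s-.5+np.array(o)
def T(c): return px(c,7,(210,190))
def S(c): return px(c,6,(225,175))
obs=[('top',(.09,.042,.01),T((83,72))),('top',(.09,-.042,.01),T((258,66))),('top',(-.04,.042,.01),T((93,347))),('top',(-.04,-.042,.01),T((270,340))),
('side',(-.04,-.042,.005),S((108,282))),('side',(.09,-.042,.005),S((342,237))),('side',(-.04,.042,.01),S((58,193)))]
def w(p,P):
    c,s=np.cos(p[2]),np.sin(p[2]); return np.array([p[0]+c*P[0]-s*P[1],p[1]+s*P[0]+c*P[1],P[2]])
def tip(a,L=.094): return (.062-L*np.cos(a),0,.076+L*np.sin(a))
def f(p): 
    r=[proj(n,w(p,P))-o for n,P,o in obs]
    r+=[proj('top',w(p,tip(p[3])))-T((167,320)),proj('side',w(p,tip(p[3])))-S((88,103))]
    return np.ravel(r)
r=least_squares(f,[.52,.09,0,.1]); print(r.x.round(4)); print(r.fun.reshape(-1,2).round(2))
p=r.x
print('nip',w(p,(0,0,.066)).round(4),'tip',w(p,tip(p[3])).round(4),'piv',w(p,(.062,0,.076)).round(4))
for n in('top','side'): print(n,proj(n,w(p,(.062,0,.076))), proj(n,w(p,(0,0,.04))))
o2=[('top',(0,0,.066),px((592,178),9.625,(312,205))),('side',(0,0,.066),px((147,75),6,(260,245))),('top',(0,0,.02),px((578,186),9.625,(312,205)))]
q=least_squares(lambda c:np.ravel([proj(n,(c[0],c[1],P[2]))-o for n,P,o in o2]),[.5,-.19]);print('cap',q.x,q.fun.round(2))
E
python3 fit.py; python3 - <<'E'
from h import *
C=cloud('top',np.load('pics/top0.npy'))
print(C[196:242:2,233:240:3].round(3).tolist())
E
```

```text
[0.4864 0.1259 0.0682 0.0956]
[[-0.35 -0.1 ]
 [ 0.26 -0.47]
 [-0.22  0.25]
 [ 0.3  -0.04]
 [-0.94  0.45]
 [ 0.78 -0.08]
 [-0.33 -0.42]
 [ 0.03 -0.01]
 [ 0.17  0.01]]
nip [0.4864 0.1259 0.066 ] tip [0.4549 0.1238 0.085 ] piv [0.5483 0.1301 0.076 ]
top [232.46894092 205.54550366] [234.26273591 225.9579256 ]
side [269.16024941 189.01896312] [249.94780542 202.67815884]
cap [ 0.49347323 -0.27638744] [-11.91   2.58   8.59  24.07 -13.17   2.59]
[[[0.584, 0.133, 0.032], [0.587, 0.126, 0.006], [0.587, 0.116, 0.005]], [[0.577, 0.133, 0.035], [0.581, 0.126, 0.005], [0.581, 0.116, 0.008]], [[0.571, 0.133, 0.028], [0.573, 0.125, 0.015], [0.574, 0.116, 0.006]], [[0.564, 0.133, 0.033], [0.567, 0.125, 0.014], [0.567, 0.115, 0.013]], [[0.552, 0.128, 0.084], [0.553, 0.119, 0.083], [0.56, 0.115, 0.012]], [[0.546, 0.128, 0.086], [0.546, 0.118, 0.089], [0.554, 0.115, 0.013]], [[0.54, 0.128, 0.081], [0.542, 0.12, 0.065], [0.547, 0.114, 0.012]], [[0.533, 0.127, 0.085], [0.54, 0.123, 0.021], [0.54, 0.114, 0.013]], [[0.528, 0.128, 0.079], [0.534, 0.124, 0.014], [0.534, 0.114, 0.012]], [[0.521, 0.127, 0.085],
[... 262 characters left out ...]
0.496, 0.126, 0.089], [0.499, 0.12, 0.05], [0.499, 0.111, 0.042]], [[0.489, 0.126, 0.091], [0.491, 0.119, 0.063], [0.493, 0.111, 0.037]], [[0.484, 0.126, 0.082], [0.485, 0.118, 0.072], [0.486, 0.111, 0.042]], [[0.478, 0.126, 0.082], [0.479, 0.119, 0.057], [0.48, 0.11, 0.044]], [[0.471, 0.125, 0.089], [0.473, 0.12, 0.045], [0.474, 0.111, 0.039]], [[0.465, 0.126, 0.082], [0.467, 0.12, 0.038], [0.468, 0.111, 0.03]], [[0.459, 0.125, 0.089], [0.459, 0.116, 0.09], [0.462, 0.112, 0.018]], [[0.452, 0.124, 0.095], [0.453, 0.116, 0.086], [0.455, 0.112, 0.014]], [[0.449, 0.131, 0.017], [0.449, 0.122, 0.008], [0.449, 0.112, 0.01]], [[0.443, 0.133, -0.003], [0.443, 0.123, -0.002], [0.443, 0.112, 0.003]]]
```

```bash
sed -i 's/(592,178)/(207,178)/;s/(578,186)/(193,186)/' fit.py; python3 fit.py|tail -1; python3 - <<'E'
from h import *
s=ctrl.get_state();print(R.from_quat(s['tcp_rot']).as_matrix().round(3))
E
```

```text
cap [ 0.49995578 -0.18726289] [-0.04  0.    0.17  0.52 -0.44  0.09]
[[ 0.957 -0.001  0.291]
 [-0.291 -0.002  0.957]
 [-0.    -1.    -0.002]]
```

```bash
cat >> h.py <<'E'
def go(P,jaw=None):
    s=ctrl.get_state(); M=R.from_quat(s['tcp_rot']); d=M.inv().apply(np.array(P)-s['eef_pos'])*100
    print('t',s['time'],'at',np.round(s['eef_pos'],4),'F',np.round(s['contact_force'],2),'open',round(s['opening'],3)); print('shift cm',d.round(2))
    if jaw is not None:
        z=np.array([np.cos(np.radians(jaw)),np.sin(np.radians(jaw)),0]);y=np.array([0,0,-1.]);D=R.from_matrix(np.stack([np.cross(y,z),y,z],1))
        print('turn',(M.inv()*D).as_rotvec(degrees=True).round(2))
E
python3 -c "
from h import *
go((.455,.124,.17),93.9)"
```

```text
t 0.1 at [0.1958 0.6453 0.2099] F [0.22 0.11 0.43] open 0.997
shift cm [ 39.95   4.07 -42.34]
turn [  0.12 -20.79  -0.04]
```

Emit:
play_rows([
  {"tx": 40, "ty": 4, "tz": -42.3, "ay": -20.8, "claw": 4.5},
  {"tx": 40, "ty": 4, "tz": -42.3, "ay": -20.8, "claw": 4.5},
  {"tx": 40, "ty": 4, "tz": -42.3, "ay": -20.8, "claw": 4.5},
  {"tx": 40, "ty": 4, "tz": -42.3, "ay": -20.8, "claw": 4.5},
  {"tx": 40, "ty": 4, "tz": -42.3, "ay": -20.8, "claw": 4.5},
  {"tx": 40, "ty": 4, "tz": -42.3, "ay": -20.8, "claw": 4.5},
  {"tx": 40, "ty": 4, "tz": -42.3, "ay": -20.8, "claw": 4.5},
  {"tx": 40, "ty": 4, "tz": -42.3, "ay": -20.8, "claw": 4.5},
  {"tx": 40, "ty": 4, "tz": -42.3, "ay": -20.8, "claw": 4.5},
  {"tx": 40, "ty": 4, "tz": -42.3, "ay": -20.8, "claw": 4.5},
  {"tx": 40, "ty": 4, "tz": -42.3, "ay": -20.8, "claw": 4.5},
  {"tx": 40, "ty": 4, "tz": -42.3, "ay": -20.8, "claw": 4.5},
], grip_force=25)

```text
invalid input at $.steps[0]: expected keys claw, tx, ty, tz, ax, ay, az
```

```bash
python3 -c "
from h import *
go((.455,.124,.17),93.9)"
```

```text
t 0.1 at [0.1958 0.6453 0.2099] F [0.22 0.11 0.43] open 0.997
shift cm [ 39.95   4.07 -42.34]
turn [  0.12 -20.79  -0.04]
```

Emit:
play_rows([
  {"tx": 40, "ty": 4, "tz": -42.3, "ax": 0, "ay": -20.8, "az": 0, "claw": 4.5},
  {"tx": 40, "ty": 4, "tz": -42.3, "ax": 0, "ay": -20.8, "az": 0, "claw": 4.5},
  {"tx": 40, "ty": 4, "tz": -42.3, "ax": 0, "ay": -20.8, "az": 0, "claw": 4.5},
  {"tx": 40, "ty": 4, "tz": -42.3, "ax": 0, "ay": -20.8, "az": 0, "claw": 4.5},
  {"tx": 40, "ty": 4, "tz": -42.3, "ax": 0, "ay": -20.8, "az": 0, "claw": 4.5},
  {"tx": 40, "ty": 4, "tz": -42.3, "ax": 0, "ay": -20.8, "az": 0, "claw": 4.5},
  {"tx": 40, "ty": 4, "tz": -42.3, "ax": 0, "ay": -20.8, "az": 0, "claw": 4.5},
  {"tx": 40, "ty": 4, "tz": -42.3, "ax": 0, "ay": -20.8, "az": 0, "claw": 4.5},
  {"tx": 40, "ty": 4, "tz": -42.3, "ax": 0, "ay": -20.8, "az": 0, "claw": 4.5},
  {"tx": 40, "ty": 4, "tz": -42.3, "ax": 0, "ay": -20.8, "az": 0, "claw": 4.5},
  {"tx": 40, "ty": 4, "tz": -42.3, "ax": 0, "ay": -20.8, "az": 0, "claw": 4.5},
  {"tx": 40, "ty": 4, "tz": -42.3, "ax": 0, "ay": -20.8, "az": 0, "claw": 4.5},
], grip_force=25)

```text
time: 1.1
eef_pos: [0.4188, 0.1976, 0.1766]
tcp_rot: [-0.707, -0.024, 0.024, 0.707]
contact_force: [0.9, 0.2, 0.5]
opening: 0.526
```

```bash
python3 -c "
from h import *
go((.455,.124,.17),93.9)"
```

```text
t 1.1 at [0.4188 0.1976 0.1766] F [0.88 0.18 0.5 ] open 0.526
shift cm [ 3.11  0.66 -7.59]
turn [-0.    0.02 -0.  ]
```

Emit:
play_rows([
  {"tx": 2.8, "ty": 0.6, "tz": -7, "ax": 0, "ay": 0, "az": 0, "claw": 4.5},
  {"tx": 2.8, "ty": 0.6, "tz": -7, "ax": 0, "ay": 0, "az": 0, "claw": 4.5},
  {"tx": 2.8, "ty": 0.6, "tz": -7, "ax": 0, "ay": 0, "az": 0, "claw": 4.5},
  {"tx": 2.8, "ty": 0.6, "tz": -7, "ax": 0, "ay": 0, "az": 0, "claw": 4.5},
  {"tx": 2.8, "ty": 0.6, "tz": -7, "ax": 0, "ay": 0, "az": 0, "claw": 4.5},
])

```text
time: 1.52
eef_pos: [0.451, 0.1317, 0.1705]
tcp_rot: [-0.707, -0.023, 0.024, 0.707]
contact_force: [0.4, 0.9, -0.0]
opening: 0.528
```

```bash
python3 -c "
from h import *
go((.455,.124,.07),93.9)
snap('side','s1'); snap('top','t1')
p=cv2.imread('pics/s1.png')[110:230,190:330]; t=cv2.imread('pics/t1.png')[170:260,190:290]
cv2.imwrite('pics/s1c.png',np.hstack([cv2.resize(p,(490,420),interpolation=2),cv2.resize(t,(310,420),interpolation=2)]))"
```

```text
t 1.5167 at [0.451  0.1317 0.1705] F [ 0.44  0.86 -0.02] open 0.528
shift cm [ 0.36 10.05 -0.79]
turn [-0.02 -0.03 -0.06]
```

View pics/s1c.png

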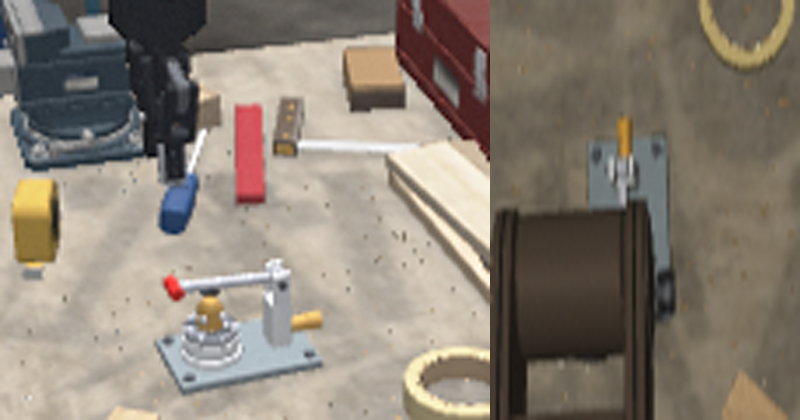

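The gripper hangs above the red tip, which is at crop position (173,287). Next I descend to straddle the roller.

Emit:
play_rows([
  {"tx": 0.4, "ty": 4, "tz": -0.5, "ax": 0, "ay": 0, "az": 0, "claw": 4.5},
  {"tx": 0.4, "ty": 7, "tz": -0.5, "ax": 0, "ay": 0, "az": 0, "claw": 4.5},
  {"tx": 0.4, "ty": 9, "tz": -0.5, "ax": 0, "ay": 0, "az": 0, "claw": 4.5},
  {"tx": 0.4, "ty": 10, "tz": -0.5, "ax": 0, "ay": 0, "az": 0, "claw": 4.5},
  {"tx": 0.4, "ty": 10, "tz": -0.5, "ax": 0, "ay": 0, "az": 0, "claw": 4.5},
  {"tx": 0.4, "ty": 10, "tz": -0.5, "ax": 0, "ay": 0, "az": 0, "claw": 4.5},
])

```text
time: 2.12
eef_pos: [0.4558, 0.1277, 0.0713]
tcp_rot: [-0.707, -0.025, 0.025, 0.707]
contact_force: [0.9, -0.3, 0.3]
opening: 0.524
```

```bash
python3 -c "
from h import *
go((.455,.124,.07),93.9)
snap('side','s2')
p=cv2.imread('pics/s2.png')[150:230,190:310]
cv2.imwrite('pics/s2c.png',cv2.resize(p,(720,480),interpolation=2))"
```

```text
t 2.1167 at [0.4558 0.1277 0.0713] F [ 0.88 -0.33  0.27] open 0.524
shift cm [-0.11  0.13 -0.36]
turn [-0.    0.1   0.01]
```

View pics/s2c.png

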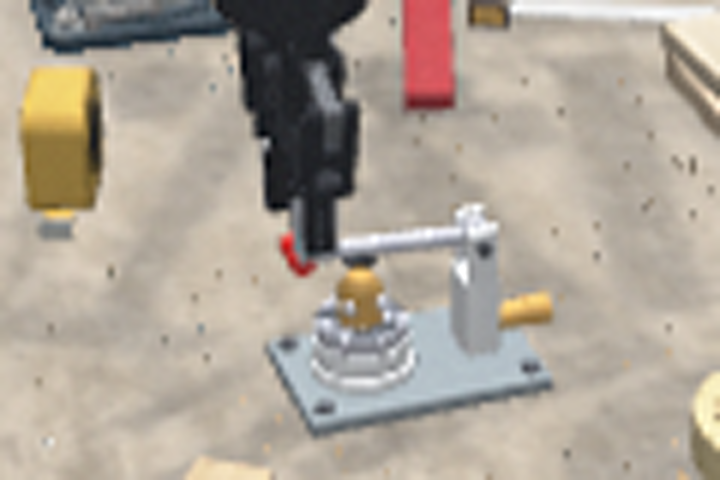

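```bash
python3 -c "
from h import *
f=lambda P:(proj('side',P)-[190,150])*6
for P in [(.4558,.105,.0713),(.4558,.100,.0713),(.4558,.100,.078),(.455,.124,.085),(.455,.112,.085)]: print(P,f(P).round(0))"
```

```text
(0.4558, 0.105, 0.0713) [308. 293.]
(0.4558, 0.1, 0.0713) [310. 298.]
(0.4558, 0.1, 0.078) [309. 287.]
(0.455, 0.124, 0.085) [297. 250.]
(0.455, 0.112, 0.085) [302. 262.]
```

```bash
python3 -c "
from h import *
d=np.load('pics/s2.npy');C=cloud('side',d)
for v in range(180,198,2):
  print(v,[(u,C[v,u].round(3).tolist()) for u in range(238,250,2)])"
```

```text
180 [(238, [0.447, 0.1, 0.139]), (240, [0.449, 0.08, 0.15]), (242, [0.453, 0.07, 0.154]), (244, [0.46, 0.076, 0.15]), (246, [0.466, 0.079, 0.148]), (248, [0.471, 0.073, 0.15])]
182 [(238, [0.448, 0.105, 0.13]), (240, [0.448, 0.074, 0.147]), (242, [0.454, 0.076, 0.145]), (244, [0.46, 0.075, 0.145]), (246, [0.466, 0.079, 0.141]), (248, [0.471, 0.073, 0.144])]
184 [(238, [0.448, 0.105, 0.123]), (240, [0.452, 0.098, 0.126]), (242, [0.458, 0.095, 0.127]), (244, [0.464, 0.095, 0.126]), (246, [0.515, 0.307, 0.0]), (248, [0.521, 0.302, 0.002])]
186 [(238, [0.485, 0.295, 0.004]), (240, [0.452, 0.097, 0.12]), (242, [0.457, 0.091, 0.123]), (244, [0.463, 0.094, 0.12]), (246, [0.471, 0.105, 0.113]), (248, [0.518, 0.291, 0.001])]
188 [(238, [0.453, 0.136, 0.091]), (240, [0.453, 0.102, 0.111]), (242, [0.456, 0.09, 0.117]), (244, [0.463, 0.093, 0.114]), (246, [0.47, 0.101, 0.109]), (248, [0.516, 0.281, -0.001])]
190 [(238, [0.451, 0.127, 0.09]), (240, [0.452, 0.1, 0.105]), (242, [0.457, 0.096, 0.106]), (244, [0.464, 0.099, 0.104]), (246, [0.47, 0.102, 0.101]), (248, [0.481, 0.121, 0.089])]
192 [(238, [0.45, 0.121, 0.086]), (240, [0.451, 0.097, 0.1]), (242, [0.457, 0.096, 0.1]), (244, [0.464, 0.099, 0.097]), (246, [0.475, 0.124, 0.081]), (248, [0.481, 0.122, 0.081])]
194 [(238, [0.449, 0.119, 0.081]), (240, [0.455, 0.117, 0.081]), (242, [0.46, 0.112, 0.083]), (244, [0.493, 0.242, 0.002]), (246, [0.5, 0.241, 0.001]), (248, [0.504, 0.232, 0.006])]
196 [(238, [0.472, 0.235, 0.002]), (240, [0.478, 0.232, 0.003]), (242, [0.484, 0.231, 0.002]), (244, [0.491, 0.233, -0.0]), (246, [0.497, 0.228, 0.002]), (248, [0.48, 0.121, 0.068])]
```

Emit:
play_rows([
  {"tx": -0.3, "ty": 1.1, "tz": -0.3, "ax": 0, "ay": 0, "az": 0, "claw": 4.5},
  {"tx": -0.3, "ty": 1.1, "tz": -0.3, "ax": 0, "ay": 0, "az": 0, "claw": 4.5},
  {"tx": -0.3, "ty": 1.1, "tz": -0.3, "ax": 0, "ay": 0, "az": 0, "claw": 2.0},
  {"tx": -0.3, "ty": 1.1, "tz": -0.3, "ax": 0, "ay": 0, "az": 0, "claw": 2.0},
  {"tx": -0.3, "ty": 1.1, "tz": -0.3, "ax": 0, "ay": 0, "az": 0, "claw": 2.0},
  {"tx": -0.3, "ty": 1.1, "tz": -0.3, "ax": 0, "ay": 0, "az": 0, "claw": 2.0},
  {"tx": -0.3, "ty": 1.1, "tz": -0.3, "ax": 0, "ay": 0, "az": 0, "claw": 2.0},
])

```text
time: 2.75
eef_pos: [0.4529, 0.1243, 0.0602]
tcp_rot: [-0.706, -0.024, 0.024, 0.707]
contact_force: [-1.4, 5.1, 0.7]
opening: 0.289
```

```bash
python3 -c "
from h import *
go((.455,.124,.07),93.9)
snap('side','s3')
p=cv2.imread('pics/s3.png')[150:230,190:310]
cv2.imwrite('pics/s3c.png',cv2.resize(p,(720,480),interpolation=2))"
```

```text
t 2.75 at [0.4529 0.1243 0.0602] F [-1.42  5.12  0.68] open 0.289
shift cm [ 0.21 -0.98 -0.05]
turn [-0.08 -0.02  0.  ]
```

View pics/s3c.png

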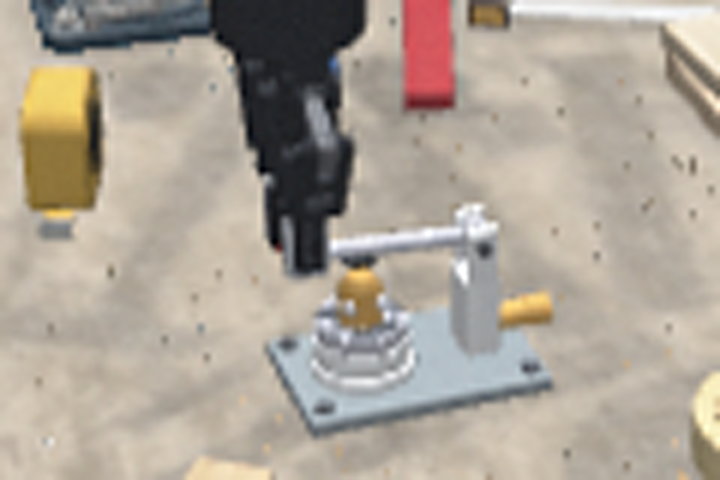

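Opening 0.289 (about 25 mm) fits a pinch on the 26 mm roller. Now I drag it along its arc.

Emit:
play_rows([
  {"tx": 0.14, "ty": -0.97, "tz": 0.1, "ax": 0, "ay": 0, "az": 0, "claw": 2.0},
  {"tx": 0.38, "ty": -1.88, "tz": 0.1, "ax": 0, "ay": 0, "az": 0, "claw": 2.0},
  {"tx": 0.7, "ty": -2.76, "tz": 0.1, "ax": 0, "ay": 0, "az": 0, "claw": 2.0},
  {"tx": 1.11, "ty": -3.61, "tz": 0.1, "ax": 0, "ay": 0, "az": 0, "claw": 2.0},
  {"tx": 1.6, "ty": -4.41, "tz": 0.1, "ax": 0, "ay": 0, "az": 0, "claw": 2.0},
  {"tx": 2.17, "ty": -5.16, "tz": 0.1, "ax": 0, "ay": 0, "az": 0, "claw": 2.0},
  {"tx": 2.81, "ty": -5.85, "tz": 0.1, "ax": 0, "ay": 0, "az": 0, "claw": 2.0},
  {"tx": 3.51, "ty": -6.47, "tz": 0.1, "ax": 0, "ay": 0, "az": 0, "claw": 2.0},
  {"tx": 3.51, "ty": -6.47, "tz": 0.1, "ax": 0, "ay": 0, "az": 0, "claw": 2.0},
])

```text
time: 3.55
eef_pos: [0.49, 0.1273, 0.1266]
tcp_rot: [-0.707, -0.025, 0.023, 0.707]
contact_force: [-1.9, 2.4, -0.4]
opening: 0.292
```

```bash
python3 -c "
from h import *
go((.455,.124,.07),93.9)
snap('side','s4')
p=cv2.imread('pics/s4.png')[120:220,190:340]
cv2.imwrite('pics/s4c.png',cv2.resize(p,(720,480),interpolation=2))"
```

```text
t 3.55 at [0.49   0.1273 0.1266] F [-1.9   2.41 -0.43] open 0.292
shift cm [-3.53  5.65 -0.09]
turn [-0.02 -0.    0.15]
```

View pics/s4c.png

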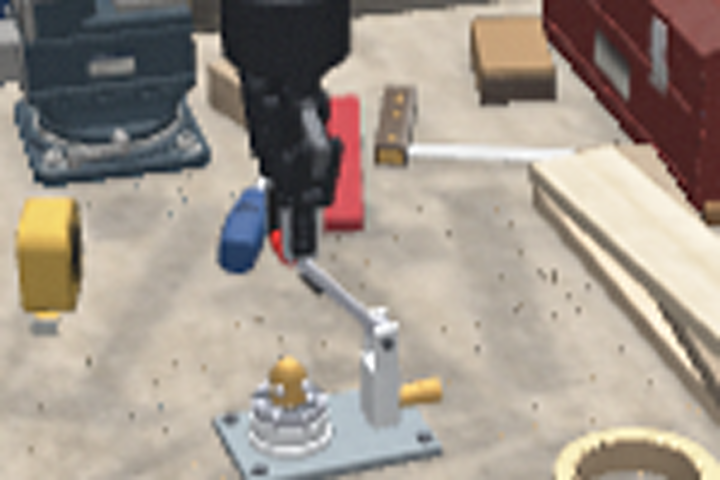

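Emit:
play_rows([
  {"tx": 0.76, "ty": -0.55, "tz": 0, "ax": 0, "ay": 0, "az": 0, "claw": 2.0},
  {"tx": 1.58, "ty": -1.01, "tz": 0, "ax": 0, "ay": 0, "az": 0, "claw": 2.0},
  {"tx": 2.44, "ty": -1.4, "tz": 0, "ax": 0, "ay": 0, "az": 0, "claw": 2.0},
  {"tx": 3.33, "ty": -1.69, "tz": 0, "ax": 0, "ay": 0, "az": 0, "claw": 2.0},
  {"tx": 4.25, "ty": -1.9, "tz": 0, "ax": 0, "ay": 0, "az": 0, "claw": 2.0},
  {"tx": 5.18, "ty": -2.01, "tz": 0, "ax": 0, "ay": 0, "az": 0, "claw": 2.0},
  {"tx": 6.12, "ty": -2.03, "tz": 0, "ax": 0, "ay": 0, "az": 0, "claw": 2.0},
  {"tx": 7.05, "ty": -1.96, "tz": 0, "ax": 0, "ay": 0, "az": 0, "claw": 2.0},
  {"tx": 7.98, "ty": -1.79, "tz": 0, "ax": 0, "ay": 0, "az": 0, "claw": 2.0},
  {"tx": 8.88, "ty": -1.53, "tz": 0, "ax": 0, "ay": 0, "az": 0, "claw": 2.0},
  {"tx": 9.75, "ty": -1.18, "tz": 0, "ax": 0, "ay": 0, "az": 0, "claw": 2.0},
  {"tx": 9.75, "ty": -1.18, "tz": 0, "ax": 0, "ay": 0, "az": 0, "claw": 2.0},
])

```text
time: 4.6
eef_pos: [0.59, 0.1347, 0.1385]
tcp_rot: [-0.706, -0.027, 0.021, 0.707]
contact_force: [1.4, 6.1, 6.1]
opening: 0.278
```

```bash
python3 -c "
from h import *
go((.455,.124,.07),93.9)
snap('side','s5')
p=cv2.imread('pics/s5.png')[120:220,190:340]
cv2.imwrite('pics/s5c.png',cv2.resize(p,(720,480),interpolation=2))"
```

```text
t 4.6 at [0.59   0.1347 0.1385] F [1.42 6.08 6.09] open 0.278
shift cm [-13.6    6.73  -0.16]
turn [-0.1  -0.03  0.53]
```

View pics/s5c.png

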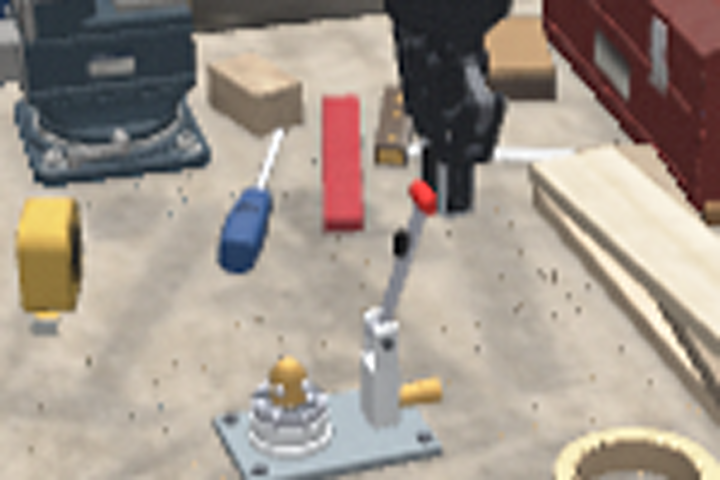

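```bash
python3 - <<'E'
from h import *
p=(.4864,.1259,.0682); c,s=np.cos(p[2]),np.sin(p[2])
for a in (1.6,1.7,1.8,1.9,2.0):
    x=.062-.094*np.cos(a); P=(p[0]+c*x,p[1]+s*x,.076+.094*np.sin(a)); print(a,proj('side',P).round(1),np.round(P,3))
go((.552,.1304,.215),93.9)
E
```

```text
1.6 [270.  161.2] [0.551 0.13  0.17 ]
1.7 [273. 161.] [0.56  0.131 0.169]
1.8 [275.9 161. ] [0.57  0.132 0.168]
1.9 [278.8 161.3] [0.579 0.132 0.165]
2.0 [281.6 161.9] [0.587 0.133 0.161]
t 4.65 at [0.5896 0.1346 0.1387] F [0.86 5.07 6.35] open 0.279
shift cm [-3.71 -7.66 -0.16]
turn [-0.09 -0.02  0.52]
```

The lever is at about 1.88 rad and the roller has slipped to the finger's edge. I'll release, go round in front of it and push it to the stop with closed fingers.

Emit:
play_rows([
  {"tx": 0, "ty": 0, "tz": 0, "ax": 0, "ay": 0, "az": 0, "claw": 4.5},
  {"tx": 0, "ty": 0, "tz": 0, "ax": 0, "ay": 0, "az": 0, "claw": 4.5},
  {"tx": 0, "ty": 0, "tz": 0, "ax": 0, "ay": 0, "az": 0, "claw": 4.5},
  {"tx": 0, "ty": -4, "tz": 0, "ax": 0, "ay": 0, "az": 0, "claw": 4.5},
  {"tx": 0, "ty": -8, "tz": 0, "ax": 0, "ay": 0, "az": 0, "claw": 4.5},
  {"tx": -4, "ty": -8, "tz": 0, "ax": 0, "ay": 0, "az": 0, "claw": 1},
  {"tx": -7, "ty": -8, "tz": 0, "ax": 0, "ay": 0, "az": 0, "claw": 1},
  {"tx": -7, "ty": -8, "tz": 0, "ax": 0, "ay": 0, "az": 0, "claw": 1},
  {"tx": -7, "ty": -4, "tz": 0, "ax": 0, "ay": 0, "az": 0, "claw": 1},
  {"tx": -7, "ty": -1, "tz": 0, "ax": 0, "ay": 0, "az": 0, "claw": 1},
  {"tx": -7, "ty": -1, "tz": 0, "ax": 0, "ay": 0, "az": 0, "claw": 1},
])

```text
time: 5.57
eef_pos: [0.5105, 0.128, 0.1392]
tcp_rot: [0.707, 0.019, -0.029, -0.706]
contact_force: [-0.3, 0.1, -0.6]
opening: 0.113
```

```bash
python3 -c "
from h import *
go((.578,.132,.145),93.9)
snap('side','s6')
p=cv2.imread('pics/s6.png')[120:220,190:340]
cv2.imwrite('pics/s6c.png',cv2.resize(p,(720,480),interpolation=2))"
```

```text
t 5.5667 at [0.5105 0.128  0.1392] F [-0.32  0.06 -0.56] open 0.113
shift cm [ 6.75 -0.66 -0.06]
turn [ 0.05 -0.   -0.74]
```

View pics/s6c.png

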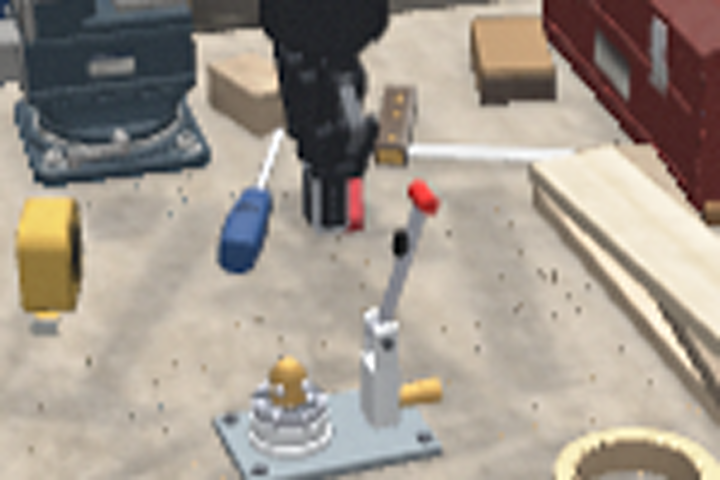

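Emit:
play_rows([
  {"tx": 3, "ty": -0.3, "tz": 0, "ax": 0, "ay": 0, "az": -0.7, "claw": 0.5},
  {"tx": 4.5, "ty": -0.3, "tz": 0, "ax": 0, "ay": 0, "az": -0.7, "claw": 0.5},
  {"tx": 5, "ty": -0.3, "tz": 0, "ax": 0, "ay": 0, "az": -0.7, "claw": 0.5},
  {"tx": 5.5, "ty": -0.3, "tz": 0, "ax": 0, "ay": 0, "az": -0.7, "claw": 0.5},
  {"tx": 6, "ty": -0.3, "tz": 0, "ax": 0, "ay": 0, "az": -0.7, "claw": 0.5},
  {"tx": 6.5, "ty": -0.3, "tz": 0, "ax": 0, "ay": 0, "az": -0.7, "claw": 0.5},
  {"tx": 6.5, "ty": -0.3, "tz": 0, "ax": 0, "ay": 0, "az": -0.7, "claw": 0.5},
])

```text
time: 6.2
eef_pos: [0.5809, 0.1333, 0.1499]
tcp_rot: [-0.707, -0.029, 0.019, 0.707]
contact_force: [1.3, 0.4, 1.9]
opening: 0.058
```

Emit:
play_rows([
  {"tx": 0.2, "ty": 0, "tz": 0, "ax": 0, "ay": 0, "az": 0, "claw": 0.5},
  {"tx": 0.2, "ty": 0, "tz": 0, "ax": 0, "ay": 0, "az": 0, "claw": 0.5},
])

```text
time: 6.37
eef_pos: [0.5823, 0.1335, 0.1497]
tcp_rot: [-0.707, -0.029, 0.02, 0.707]
contact_force: [0.5, -0.2, 1.1]
opening: 0.058
```

```bash
cat > crop.py <<'E'
import sys
from h import *
n,f,u0,v0,w,h=sys.argv[1],sys.argv[2],*map(int,sys.argv[3:7])
p,_=snap(n,f); k=min(720/w,540/h); cv2.imwrite(f'pics/{f}c.png',cv2.resize(p[v0:v0+h,u0:u0+w],None,fx=k,fy=k,interpolation=2)); print('k',k)
E
python3 crop.py side s7 190 120 150 100
```

```text
k 4.8
```

View pics/s7c.png

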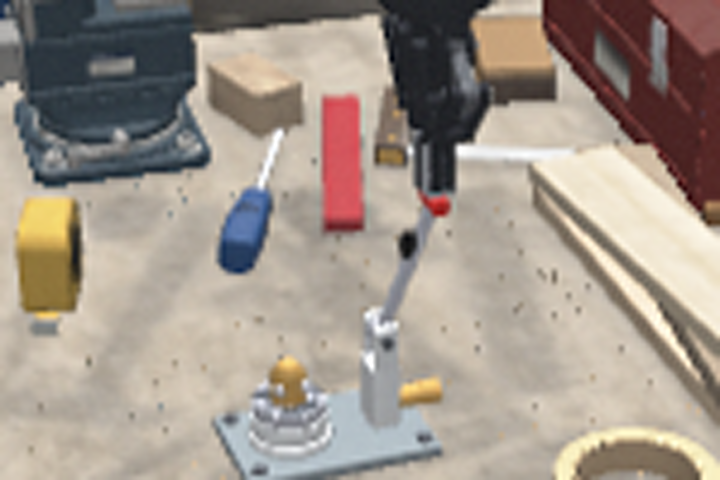

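Emit:
play_rows([
  {"tx": 0.0, "ty": 0.4, "tz": 0, "ax": 0, "ay": 0, "az": 0, "claw": 0.5},
  {"tx": 0.2, "ty": 0.8, "tz": 0, "ax": 0, "ay": 0, "az": 0, "claw": 0.5},
  {"tx": 0.4, "ty": 0.8, "tz": 0, "ax": 0, "ay": 0, "az": 0, "claw": 0.5},
  {"tx": 0.6, "ty": 0.8, "tz": 0, "ax": 0, "ay": 0, "az": 0, "claw": 0.5},
  {"tx": 0.6, "ty": 0.8, "tz": 0, "ax": 0, "ay": 0, "az": 0, "claw": 0.5},
])

```text
time: 6.83
eef_pos: [0.592, 0.1342, 0.1452]
tcp_rot: [-0.706, -0.032, 0.016, 0.707]
contact_force: [4.5, 0.4, 6.8]
opening: 0.066
```

```bash
python3 crop.py side s8 190 120 150 100
```

```text
k 4.8
```

View pics/s8c.png

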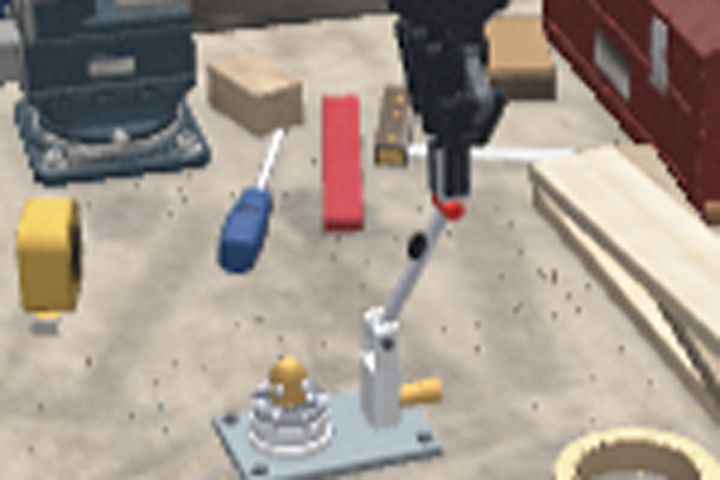

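```bash
python3 - <<'E'
from h import *
p=(.4864,.1259,.0682); c,s=np.cos(p[2]),np.sin(p[2])
for a in (0.0956,1.88,2.0,2.05,2.1,2.15):
    x=.062-.094*np.cos(a); P=(p[0]+c*x,p[1]+s*x,.076+.094*np.sin(a)); print(a,proj('side',P).round(1),((proj('side',P)-[190,120])*4.8).round(),np.round(P,3))
E
```

```text
0.0956 [239.4 191.8] [237. 344.] [0.455 0.124 0.085]
1.88 [278.2 161.2] [424. 198.] [0.577 0.132 0.166]
2.0 [281.6 161.9] [439. 201.] [0.587 0.133 0.161]
2.05 [282.9 162.3] [446. 203.] [0.591 0.133 0.159]
2.1 [284.2 162.8] [452. 205.] [0.596 0.133 0.157]
2.15 [285.4 163.3] [458. 208.] [0.6   0.134 0.155]
```

Emit:
play_rows([
  {"tx": 0, "ty": -4, "tz": 0, "ax": 0, "ay": 0, "az": 0, "claw": 0.5},
  {"tx": -4, "ty": -5, "tz": 0, "ax": 0, "ay": 0, "az": 0, "claw": 0.5},
  {"tx": -7, "ty": -5, "tz": 0, "ax": 0, "ay": 0, "az": 0, "claw": 0.5},
  {"tx": -7, "ty": -2, "tz": 0, "ax": 0, "ay": 0, "az": 0, "claw": 0.5},
  {"tx": -7, "ty": 0.8, "tz": 0, "ax": 0, "ay": 0, "az": 0, "claw": 0.5},
  {"tx": -7, "ty": 0.8, "tz": 0, "ax": 0, "ay": 0, "az": 0, "claw": 0.5},
  {"tx": -7, "ty": 0.8, "tz": 0, "ax": 0, "ay": 0, "az": 0, "claw": 0.5},
])

```text
time: 7.47
eef_pos: [0.5168, 0.1291, 0.1311]
tcp_rot: [-0.707, -0.027, 0.021, 0.707]
contact_force: [-0.1, -0.6, 0.5]
opening: 0.057
```

```bash
python3 crop.py side s9 190 120 150 100; python3 -c "
from h import *
go((.566,.132,.135),93.9)"
```

```text
k 4.8
t 7.5167 at [0.5185 0.1291 0.1329] F [0.39 0.89 0.52] open 0.058
shift cm [ 4.77 -0.16 -0.04]
turn [0.   0.01 0.65]
```

View pics/s9c.png

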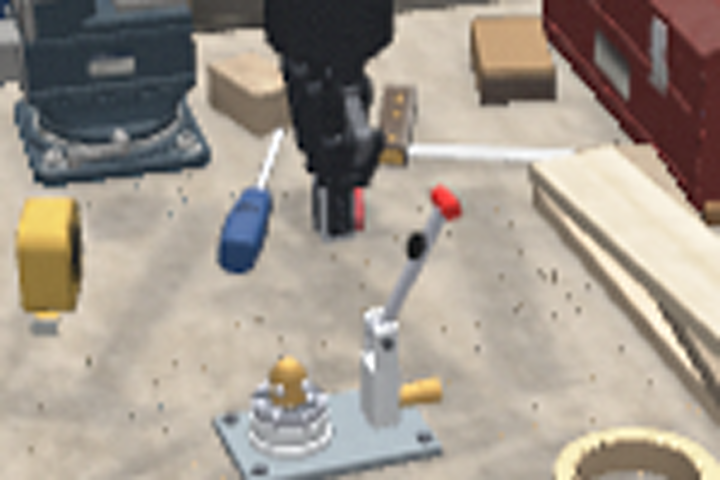

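Emit:
play_rows([
  {"tx": 3, "ty": 0, "tz": 0, "ax": 0, "ay": 0, "az": 0.5, "claw": 0.5},
  {"tx": 4, "ty": 0, "tz": 0, "ax": 0, "ay": 0, "az": 0.5, "claw": 0.5},
  {"tx": 4.5, "ty": 0, "tz": 0, "ax": 0, "ay": 0, "az": 0.5, "claw": 0.5},
  {"tx": 4.8, "ty": 0, "tz": 0, "ax": 0, "ay": 0, "az": 0.5, "claw": 0.5},
  {"tx": 5, "ty": 0, "tz": 0, "ax": 0, "ay": 0, "az": 0.5, "claw": 0.5},
  {"tx": 5, "ty": 0, "tz": 0, "ax": 0, "ay": 0, "az": 0.5, "claw": 0.5},
])

```text
time: 8.02
eef_pos: [0.5686, 0.1326, 0.1337]
tcp_rot: [-0.707, -0.026, 0.023, 0.707]
contact_force: [-1.0, 0.2, -0.3]
opening: 0.06
```

Emit:
play_rows([
  {"tx": 0.3, "ty": 0, "tz": 0, "ax": 0, "ay": 0, "az": 0, "claw": 0.5},
  {"tx": 0.3, "ty": 0, "tz": 0, "ax": 0, "ay": 0, "az": 0, "claw": 0.5},
])

```text
time: 8.18
eef_pos: [0.5714, 0.1328, 0.1335]
tcp_rot: [-0.707, -0.025, 0.023, 0.707]
contact_force: [0.2, -0.2, 0.2]
opening: 0.064
```

Emit:
play_rows([
  {"tx": 0.3, "ty": 0, "tz": 0, "ax": 0, "ay": 0, "az": 0, "claw": 0.5},
  {"tx": 0.5, "ty": 0, "tz": 0, "ax": 0, "ay": 0, "az": 0, "claw": 0.5},
  {"tx": 0.5, "ty": 0, "tz": 0, "ax": 0, "ay": 0, "az": 0, "claw": 0.5},
])

```text
time: 8.43
eef_pos: [0.5764, 0.1331, 0.1332]
tcp_rot: [-0.707, -0.025, 0.023, 0.707]
contact_force: [-0.4, 0.2, -0.1]
opening: 0.059
```

```bash
python3 crop.py side s10 190 120 150 100
```

```text
k 4.8
```

View pics/s10c.png

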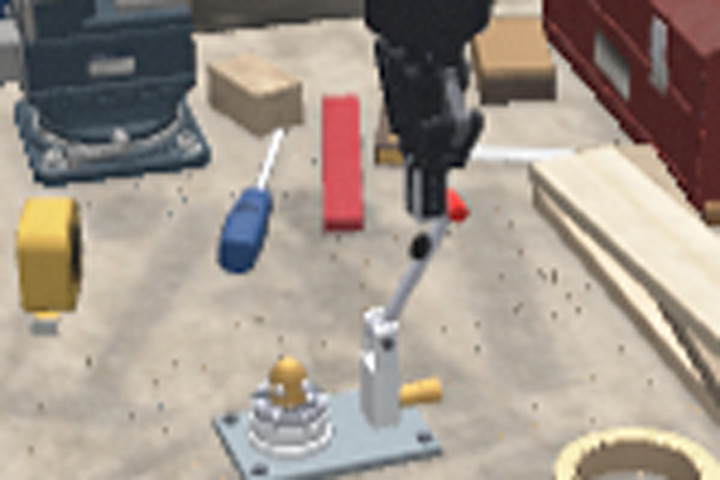

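Emit:
play_rows([
  {"tx": 0.3, "ty": 0, "tz": 0, "ax": 0, "ay": 0, "az": 0, "claw": 0.5},
  {"tx": 0.5, "ty": 0, "tz": 0, "ax": 0, "ay": 0, "az": 0, "claw": 0.5},
  {"tx": 0.5, "ty": 0, "tz": 0, "ax": 0, "ay": 0, "az": 0, "claw": 0.5},
])

```text
time: 8.73
eef_pos: [0.5771, 0.1332, 0.1329]
tcp_rot: [0.707, 0.021, -0.028, -0.706]
contact_force: [-13.5, -1.7, 7.5]
opening: 0.056
```

Emit:
play_rows([
  {"tx": 0.3, "ty": 0, "tz": 0, "ax": 0, "ay": 0, "az": 0, "claw": 0.5},
  {"tx": 0.3, "ty": 0, "tz": 0, "ax": 0, "ay": 0, "az": 0, "claw": 0.5},
])

```text
time: 8.9
eef_pos: [0.5774, 0.1333, 0.1327]
tcp_rot: [0.707, 0.018, -0.031, -0.706]
contact_force: [-19.9, -1.6, 10.9]
opening: 0.055
```

```bash
python3 crop.py side s11 190 120 150 100
```

```text
k 4.8
```

View pics/s11c.png

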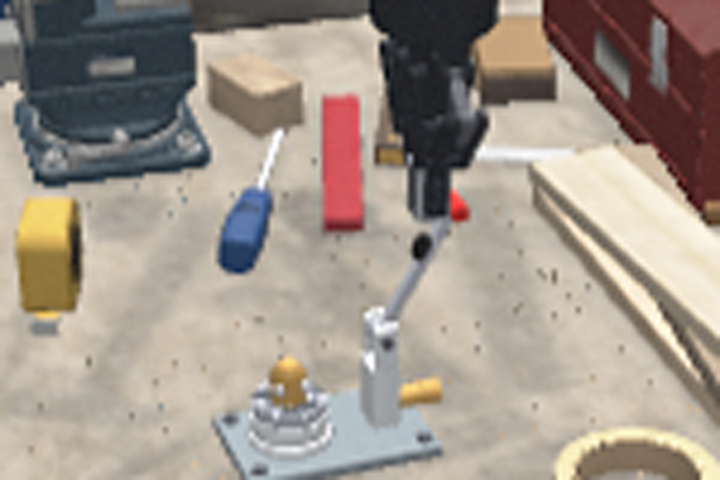

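Force rose to 20 N with no further motion, so the lever is at its rear stop. I back off and head for the cap.

Emit:
play_rows([
  {"tx": -3, "ty": 0, "tz": 0, "ax": 0, "ay": 0, "az": 0, "claw": 0.5},
  {"tx": -6, "ty": -2, "tz": 0, "ax": 0, "ay": 0, "az": 0, "claw": 0.5},
  {"tx": -6, "ty": -5, "tz": 0, "ax": 0, "ay": 0, "az": 0, "claw": 3},
  {"tx": -6, "ty": -6, "tz": -5, "ax": 0, "ay": 0, "az": 0, "claw": 5},
  {"tx": -6, "ty": -6, "tz": -9, "ax": 0, "ay": 0, "az": 0, "claw": 5},
  {"tx": -6, "ty": -6, "tz": -13, "ax": 0, "ay": 0, "az": 0, "claw": 5},
  {"tx": -6, "ty": -6, "tz": -17, "ax": 0, "ay": 0, "az": 0, "claw": 5},
  {"tx": -6, "ty": -6, "tz": -21, "ax": 0, "ay": 0, "az": 0, "claw": 5},
  {"tx": -6, "ty": -6, "tz": -25, "ax": 0, "ay": 0, "az": 0, "claw": 5},
  {"tx": -6, "ty": -6, "tz": -29, "ax": 0, "ay": 0, "az": 0, "claw": 5},
  {"tx": -6, "ty": -6, "tz": -31, "ax": 0, "ay": 0, "az": 0, "claw": 5},
  {"tx": -6, "ty": -6, "tz": -31, "ax": 0, "ay": 0, "az": 0, "claw": 5},
])

```text
time: 9.95
eef_pos: [0.5457, -0.1844, 0.1934]
tcp_rot: [0.707, 0.024, -0.021, -0.706]
contact_force: [-0.0, -1.1, 1.0]
opening: 0.587
```

Emit:
play_rows([
  {"tx": 0, "ty": 0, "tz": 0, "ax": 0, "ay": 0, "az": 0, "claw": 5},
  {"tx": 0, "ty": 0, "tz": 0, "ax": 0, "ay": 0, "az": 0, "claw": 5},
  {"tx": 0, "ty": 0, "tz": 0, "ax": 0, "ay": 0, "az": 0, "claw": 5},
])

```text
time: 10.2
eef_pos: [0.5455, -0.1785, 0.1931]
tcp_rot: [-0.706, -0.026, 0.023, 0.707]
contact_force: [-0.7, -0.2, 0.3]
opening: 0.587
```

```bash
python3 crop.py side s12 190 100 170 190; python3 -c "
from h import *
go((.500,-.187,.11),93.9)"
```

```text
k 2.8421052631578947
t 10.25 at [ 0.5455 -0.1784  0.1931] F [ 0.46 -0.31 -0.56] open 0.584
shift cm [-4.63  8.3  -0.55]
turn [-0.01  0.11  0.2 ]
```

View pics/s12c.png

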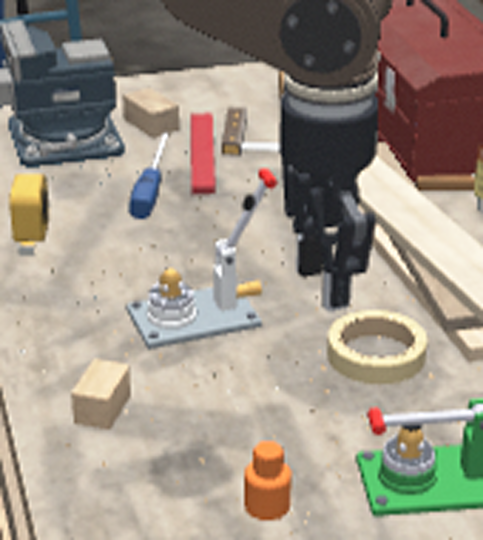

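Emit:
play_rows([
  {"tx": -2.5, "ty": 0, "tz": -0.5, "ax": 0, "ay": 0, "az": 0, "claw": 5},
  {"tx": -4.6, "ty": 2, "tz": -0.6, "ax": 0, "ay": 0, "az": 0, "claw": 5},
  {"tx": -4.6, "ty": 5, "tz": -0.6, "ax": 0, "ay": 0, "az": 0, "claw": 5},
  {"tx": -4.6, "ty": 8.3, "tz": -0.6, "ax": 0, "ay": 0, "az": 0, "claw": 5},
  {"tx": -4.6, "ty": 8.3, "tz": -0.6, "ax": 0, "ay": 0, "az": 0, "claw": 5},
  {"tx": -4.6, "ty": 8.3, "tz": -0.6, "ax": 0, "ay": 0, "az": 0, "claw": 5},
  {"tx": -4.6, "ty": 8.3, "tz": -0.6, "ax": 0, "ay": 0, "az": 0, "claw": 5},
])

```text
time: 10.83
eef_pos: [0.5014, -0.1887, 0.1117]
tcp_rot: [0.707, 0.026, -0.023, -0.706]
contact_force: [-0.0, 0.5, 0.8]
opening: 0.586
```

```bash
python3 crop.py side s13 235 220 90 68; python3 -c "
from h import *
go((.500,-.187,.042),93.9)
d=np.load('pics/s13.npy');C=cloud('side',d);p=cv2.imread('pics/s13.png')
print((proj('side',(.5,-.187,.066))-[235,220])*7.94)
"
```

```text
k 7.9411764705882355
t 10.8833 at [ 0.502  -0.1892  0.1125] F [-0.62  0.43  0.43] open 0.584
shift cm [-0.23  7.05  0.25]
turn [0.13 0.07 0.39]
[390.98355039 298.0652712 ]
```

View pics/s13c.png

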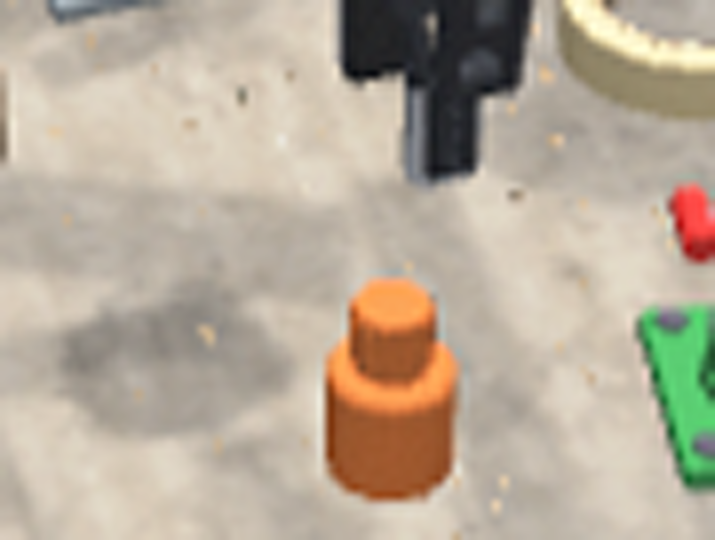

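```bash
python3 -c "
from h import *
d=np.load('pics/s13.npy');C=cloud('side',d)
for P in [(.502,-.189-.026,.12),(.502,-.189-.03,.125)]: print((proj('side',P)-[235,220])*7.94)
for v in (235,238,240,241,242): print(v,[(u,C[v,u].round(3).tolist()) for u in range(286,297,2)])
print([(u,C[255,u].round(3).tolist()) for u in range(279,291,2)])
print([(u,C[262,u].round(3).tolist()) for u in range(279,291,2)])
"
```

```text
[427.1119539  212.60473743]
[431.43978881 207.15959731]
235 [(286, [0.494, -0.217, 0.158]), (288, [0.497, -0.222, 0.161]), (290, [0.5, -0.227, 0.164]), (292, [0.505, -0.226, 0.162]), (294, [0.51, -0.226, 0.161]), (296, [0.587, -0.021, 0.002])]
238 [(286, [0.495, -0.214, 0.147]), (288, [0.497, -0.221, 0.151]), (290, [0.501, -0.225, 0.153]), (292, [0.507, -0.221, 0.149]), (294, [0.511, -0.226, 0.152]), (296, [0.583, -0.032, -0.0])]
240 [(286, [0.494, -0.218, 0.144]), (288, [0.497, -0.222, 0.146]), (290, [0.5, -0.228, 0.15]), (292, [0.506, -0.226, 0.148]), (294, [0.509, -0.231, 0.15]), (296, [0.581, -0.039, -0.002])]
241 [(286, [0.494, -0.218, 0.141]), (288, [0.497, -0.223, 0.144]), (290, [0.501, -0.226, 0.145]), (292, [0.506, -0.225, 0.144]), (294, [0.513, -0.219, 0.137]), (296, [0.579, -0.044, -0.002])]
242 [(286, [0.55, -0.043, 0.0]), (288, [0.499, -0.218, 0.137]), (290, [0.504, -0.217, 0.135]), (292, [0.509, -0.217, 0.135]), (294, [0.571, -0.051, 0.001]), (296, [0.578, -0.048, -0.002])]
[(279, [0.514, -0.094, 0.0]), (281, [0.52, -0.095, -0.0]), (283, [0.5, -0.177, 0.066]), (285, [0.505, -0.177, 0.066]), (287, [0.536, -0.099, -0.001]), (289, [0.541, -0.1, -0.002])]
[(279, [0.486, -0.188, 0.055]), (281, [0.49, -0.192, 0.058]), (283, [0.493, -0.199, 0.063]), (285, [0.5, -0.195, 0.058]), (287, [0.504, -0.198, 0.059]), (289, [0.511, -0.192, 0.053])]
```

Emit:
play_rows([
  {"tx": -0.2, "ty": 3, "tz": 0.2, "ax": 0, "ay": 0, "az": 0, "claw": 5},
  {"tx": -0.2, "ty": 5, "tz": 0.2, "ax": 0, "ay": 0, "az": 0, "claw": 5},
  {"tx": -0.2, "ty": 6.5, "tz": 0.2, "ax": 0, "ay": 0, "az": 0, "claw": 5},
  {"tx": -0.2, "ty": 7, "tz": 0.2, "ax": 0, "ay": 0, "az": 0, "claw": 5},
  {"tx": -0.2, "ty": 7, "tz": 0.2, "ax": 0, "ay": 0, "az": 0, "claw": 5},
  {"tx": -0.2, "ty": 7, "tz": 0.2, "ax": 0, "ay": 0, "az": 0, "claw": 5},
])

```text
time: 11.38
eef_pos: [0.4998, -0.1877, 0.0418]
tcp_rot: [0.707, 0.026, -0.022, -0.706]
contact_force: [0.9, -0.2, -0.8]
opening: 0.581
```

```bash
python3 crop.py side s14 235 220 90 68; python3 -c "
from h import *
go((.500,-.187,.042),93.9)"
```

```text
k 7.9411764705882355
t 11.4333 at [ 0.5    -0.1878  0.0421] F [ 0.59 -0.15  0.57] open 0.582
shift cm [0.01 0.01 0.08]
turn [0.13 0.02 0.38]
```

View pics/s14c.png

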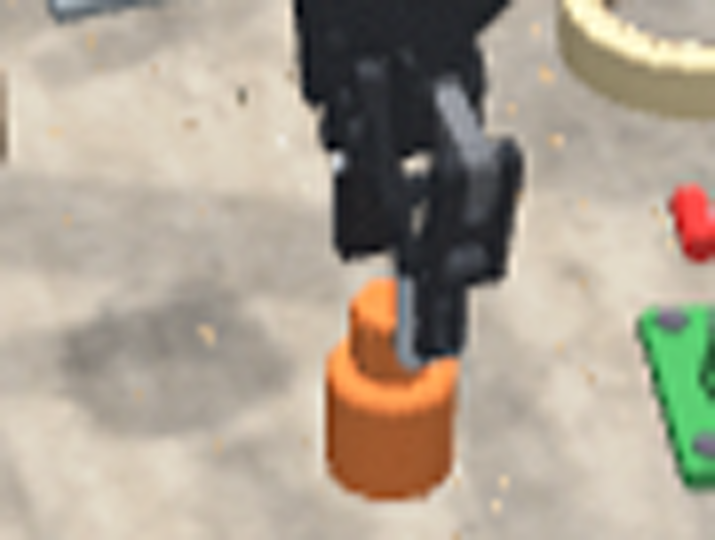

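Emit:
play_rows([
  {"tx": 0, "ty": 0, "tz": 0.05, "ax": 0, "ay": 0, "az": 0, "claw": 2},
  {"tx": 0, "ty": 0, "tz": 0.05, "ax": 0, "ay": 0, "az": 0, "claw": 2},
  {"tx": 0, "ty": 0, "tz": 0.05, "ax": 0, "ay": 0, "az": 0, "claw": 2},
  {"tx": 0, "ty": 0, "tz": 0.05, "ax": 0, "ay": 0, "az": 0, "claw": 2},
  {"tx": 0, "ty": 0, "tz": 0.05, "ax": 0, "ay": 0, "az": 0, "claw": 2},
  {"tx": 0, "ty": 0, "tz": 0.05, "ax": 0, "ay": 0, "az": 0, "claw": 2},
], grip_force=60)

```text
time: 11.93
eef_pos: [0.4994, -0.187, 0.0418]
tcp_rot: [0.707, 0.026, -0.022, -0.706]
contact_force: [-1.5, 0.9, 6.6]
opening: 0.246
```

```bash
python3 crop.py side s15 235 220 90 68; python3 -c "
from h import *
go((.500,-.187,.042),93.9)"
```

```text
k 7.9411764705882355
t 11.9833 at [ 0.4994 -0.187   0.0418] F [-1.38  2.7   5.74] open 0.25
shift cm [ 0.06 -0.02 -0.01]
turn [0.07 0.01 0.32]
```

View pics/s15c.png

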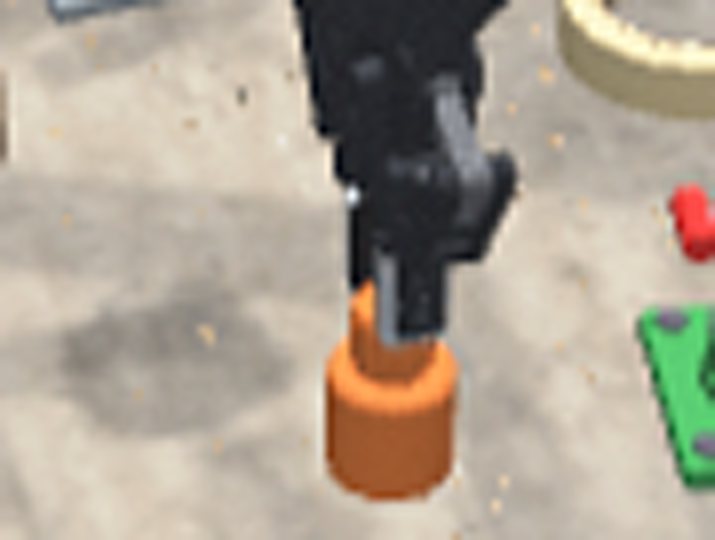

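Emit:
play_rows([
  {"tx": 0, "ty": -1, "tz": 0, "ax": 0, "ay": 0, "az": 0, "claw": 2},
  {"tx": 0, "ty": -3, "tz": 0, "ax": 0, "ay": 0, "az": 0, "claw": 2},
  {"tx": 0, "ty": -5, "tz": 0, "ax": 0, "ay": 0, "az": 0, "claw": 2},
  {"tx": 0, "ty": -5, "tz": 0, "ax": 0, "ay": 0, "az": 0, "claw": 2},
  {"tx": 0, "ty": -5, "tz": 0, "ax": 0, "ay": 0, "az": 0, "claw": 2},
], grip_force=70)

```text
time: 12.4
eef_pos: [0.4991, -0.1871, 0.0916]
tcp_rot: [0.707, 0.026, -0.022, -0.706]
contact_force: [-0.0, 0.4, -0.9]
opening: 0.249
```

```bash
python3 crop.py side s16 235 200 90 68; python3 -c "
from h import *
go((.4864,.1259,.15),93.9)"
```

```text
k 7.9411764705882355
t 12.45 at [ 0.4981 -0.1865  0.0902] F [ 0.41  0.02 -1.72] open 0.249
shift cm [ 0.98 -5.99 31.24]
turn [0.02 0.01 0.23]
```

View pics/s16c.png

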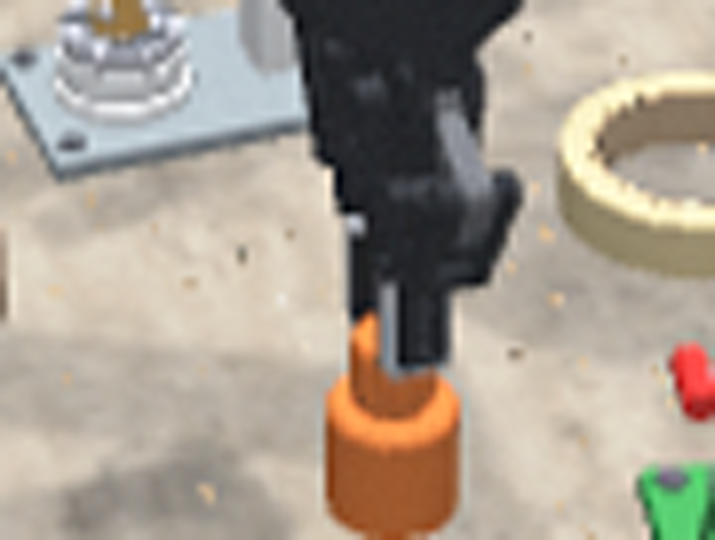

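Emit:
play_rows([
  {"tx": 0, "ty": -4, "tz": 0, "ax": 0, "ay": 0, "az": 0.2, "claw": 2},
  {"tx": 0.1, "ty": -6, "tz": 3, "ax": 0, "ay": 0, "az": 0.2, "claw": 2},
  {"tx": 0.3, "ty": -6, "tz": 7, "ax": 0, "ay": 0, "az": 0.2, "claw": 2},
  {"tx": 0.5, "ty": -6, "tz": 11, "ax": 0, "ay": 0, "az": 0.2, "claw": 2},
  {"tx": 0.6, "ty": -6, "tz": 15, "ax": 0, "ay": 0, "az": 0.2, "claw": 2},
  {"tx": 0.8, "ty": -6, "tz": 19, "ax": 0, "ay": 0, "az": 0.2, "claw": 2},
  {"tx": 1, "ty": -6, "tz": 23, "ax": 0, "ay": 0, "az": 0.2, "claw": 2},
  {"tx": 1, "ty": -6, "tz": 27, "ax": 0, "ay": 0, "az": 0.2, "claw": 2},
  {"tx": 1, "ty": -6, "tz": 30, "ax": 0, "ay": 0, "az": 0.2, "claw": 2},
  {"tx": 1, "ty": -6, "tz": 31.2, "ax": 0, "ay": 0, "az": 0.2, "claw": 2},
  {"tx": 1, "ty": -6, "tz": 31.2, "ax": 0, "ay": 0, "az": 0.2, "claw": 2},
  {"tx": 1, "ty": -6, "tz": 31.2, "ax": 0, "ay": 0, "az": 0.2, "claw": 2},
])

```text
time: 13.45
eef_pos: [0.4861, 0.1253, 0.149]
tcp_rot: [0.707, 0.024, -0.025, -0.706]
contact_force: [0.5, 0.6, -0.4]
opening: 0.244
```

Emit:
play_rows([
  {"tx": 0, "ty": 0, "tz": 0, "ax": 0, "ay": 0, "az": 0, "claw": 2},
  {"tx": 0, "ty": 0, "tz": 0, "ax": 0, "ay": 0, "az": 0, "claw": 2},
  {"tx": 0, "ty": 0, "tz": 0, "ax": 0, "ay": 0, "az": 0, "claw": 2},
])

```text
time: 13.7
eef_pos: [0.4869, 0.1241, 0.1499]
tcp_rot: [0.707, 0.023, -0.023, -0.707]
contact_force: [0.5, 0.0, 0.6]
opening: 0.245
```

```bash
python3 crop.py side s17 210 130 100 90; python3 -c "
from h import *
go((.4864,.1259,.13),93.9)
for P in [(.4864,.1259,.04),(.4864,.1259,.066),(.4864,.1259,.108),(.4864,.1259,.148)]: print((proj('side',P)-[210,130])*6)"
```

```text
k 6.0
t 13.75 at [0.4869 0.1242 0.15  ] F [0.84 0.29 0.08] open 0.248
shift cm [-0.04  2.    0.17]
turn [ 0.01 -0.1  -0.  ]
[239.67583339 436.09124189]
[238.40674386 392.26049081]
[236.30265717 319.59130731]
[234.2340893  248.14884283]
```

View pics/s17c.png

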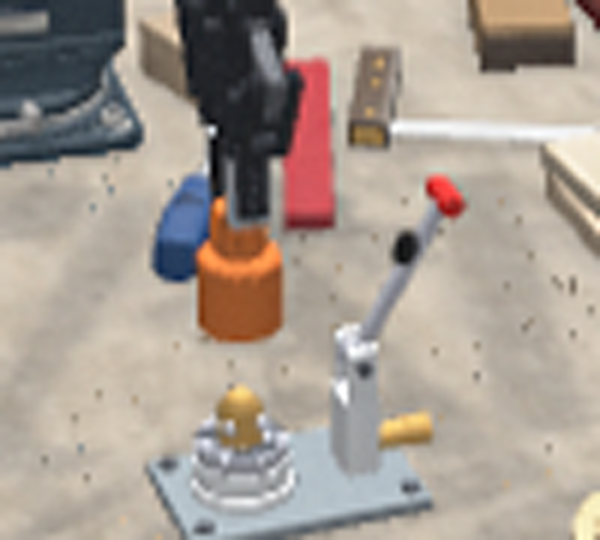

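Emit:
play_rows([
  {"tx": -0.1, "ty": 0.5, "tz": 0.15, "ax": 0, "ay": 0, "az": 0, "claw": 2},
  {"tx": -0.1, "ty": 1.5, "tz": 0.15, "ax": 0, "ay": 0, "az": 0, "claw": 2},
  {"tx": -0.1, "ty": 2.5, "tz": 0.15, "ax": 0, "ay": 0, "az": 0, "claw": 2},
  {"tx": -0.1, "ty": 3.2, "tz": 0.15, "ax": 0, "ay": 0, "az": 0, "claw": 2},
  {"tx": -0.1, "ty": 3.7, "tz": 0.15, "ax": 0, "ay": 0, "az": 0, "claw": 2},
  {"tx": -0.1, "ty": 3.7, "tz": 0.15, "ax": 0, "ay": 0, "az": 0, "claw": 2},
  {"tx": -0.1, "ty": 3.7, "tz": 0.15, "ax": 0, "ay": 0, "az": 0, "claw": 2},
], grip_force=100)

```text
time: 14.33
eef_pos: [0.4852, 0.1269, 0.1124]
tcp_rot: [0.707, 0.024, -0.025, -0.707]
contact_force: [-0.1, -0.4, -0.1]
opening: 0.251
```

```bash
python3 crop.py side s18 210 130 100 90; python3 -c "
from h import *
go((.4864,.1259,.094),93.9)"
```

```text
k 6.0
t 14.3833 at [0.4857 0.1269 0.113 ] F [ 0.62 -0.05  0.16] open 0.245
shift cm [ 0.06  1.9  -0.11]
turn [0.   0.01 0.  ]
```

View pics/s18c.png

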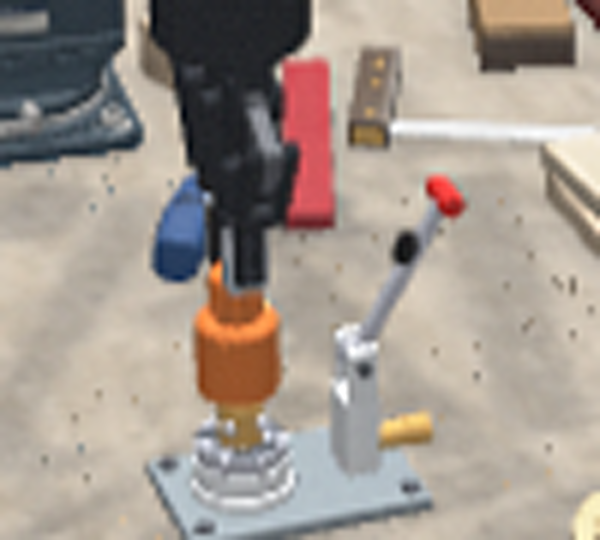

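Emit:
play_rows([
  {"tx": 0.05, "ty": 0.5, "tz": -0.1, "ax": 0, "ay": 0, "az": 0, "claw": 2},
  {"tx": 0.05, "ty": 0.9, "tz": -0.1, "ax": 0, "ay": 0, "az": 0, "claw": 2},
  {"tx": 0.05, "ty": 1.3, "tz": -0.1, "ax": 0, "ay": 0, "az": 0, "claw": 2},
  {"tx": 0.05, "ty": 1.6, "tz": -0.1, "ax": 0, "ay": 0, "az": 0, "claw": 2},
  {"tx": 0.05, "ty": 1.6, "tz": -0.1, "ax": 0, "ay": 0, "az": 0, "claw": 2},
])

```text
time: 14.8
eef_pos: [0.4855, 0.1259, 0.096]
tcp_rot: [0.707, 0.024, -0.025, -0.707]
contact_force: [0.6, -1.2, -0.7]
opening: 0.251
```

Emit:
play_rows([
  {"tx": 0, "ty": 0.2, "tz": 0, "ax": 0, "ay": 0, "az": 0, "claw": 2},
  {"tx": 0, "ty": 0.3, "tz": 0, "ax": 0, "ay": 0, "az": 0, "claw": 2},
  {"tx": 0, "ty": 0.3, "tz": 0, "ax": 0, "ay": 0, "az": 0, "claw": 2},
])

```text
time: 15.05
eef_pos: [0.4862, 0.126, 0.094]
tcp_rot: [-0.707, -0.024, 0.024, 0.707]
contact_force: [-0.6, -0.2, -0.6]
opening: 0.251
```

Emit:
play_rows([
  {"tx": 0, "ty": 0.2, "tz": 0, "ax": 0, "ay": 0, "az": 0, "claw": 2},
  {"tx": 0, "ty": 0.4, "tz": 0, "ax": 0, "ay": 0, "az": 0, "claw": 2},
  {"tx": 0, "ty": 0.4, "tz": 0, "ax": 0, "ay": 0, "az": 0, "claw": 2},
])

```text
time: 15.3
eef_pos: [0.4882, 0.1264, 0.0921]
tcp_rot: [-0.706, -0.026, 0.022, 0.707]
contact_force: [-0.0, 1.3, 6.5]
opening: 0.248
```

Emit:
play_rows([
  {"tx": 0, "ty": 0.2, "tz": 0, "ax": 0, "ay": 0, "az": 0, "claw": 2},
  {"tx": 0, "ty": 0.3, "tz": 0, "ax": 0, "ay": 0, "az": 0, "claw": 2},
])

```text
time: 15.47
eef_pos: [0.4889, 0.1265, 0.09]
tcp_rot: [-0.706, -0.026, 0.022, 0.707]
contact_force: [-0.1, 1.8, 7.4]
opening: 0.248
```

Emit:
play_rows([
  {"tx": 0, "ty": 0.2, "tz": 0, "ax": 0, "ay": 0, "az": 0, "claw": 2},
  {"tx": 0, "ty": 0.2, "tz": 0, "ax": 0, "ay": 0, "az": 0, "claw": 2},
])

```text
time: 15.63
eef_pos: [0.4857, 0.1264, 0.0846]
tcp_rot: [-0.706, -0.024, 0.024, 0.707]
contact_force: [-0.8, 0.8, -2.2]
opening: 0.25
```

Force rose to about 7.4 N and then fell to about zero at a rim height of about 43 mm, which is the click. I keep pressing into the collar.

Emit:
play_rows([
  {"tx": 0, "ty": 0.2, "tz": 0, "ax": 0, "ay": 0, "az": 0, "claw": 2},
  {"tx": 0, "ty": 0.4, "tz": 0, "ax": 0, "ay": 0, "az": 0, "claw": 2},
  {"tx": 0, "ty": 0.6, "tz": 0, "ax": 0, "ay": 0, "az": 0, "claw": 2},
  {"tx": 0, "ty": 0.6, "tz": 0, "ax": 0, "ay": 0, "az": 0, "claw": 2},
])

```text
time: 15.97
eef_pos: [0.4863, 0.1258, 0.0795]
tcp_rot: [0.707, 0.024, -0.024, -0.707]
contact_force: [-2.2, 0.4, 6.2]
opening: 0.249
```

Emit:
play_rows([
  {"tx": 0, "ty": 0.2, "tz": 0, "ax": 0, "ay": 0, "az": 0, "claw": 2},
  {"tx": 0, "ty": 0.4, "tz": 0, "ax": 0, "ay": 0, "az": 0, "claw": 2},
  {"tx": 0, "ty": 0.4, "tz": 0, "ax": 0, "ay": 0, "az": 0, "claw": 2},
])

```text
time: 16.22
eef_pos: [0.487, 0.1259, 0.0768]
tcp_rot: [0.707, 0.024, -0.024, -0.707]
contact_force: [-3.7, -0.3, 11.6]
opening: 0.248
```

```bash
python3 crop.py side s19 210 130 100 90; python3 -c "
from h import *
go((.4864,.1259,.076),93.9)"
```

```text
k 6.0
t 16.2667 at [0.4873 0.1259 0.0771] F [-3.72  0.58 11.27] open 0.245
shift cm [-0.09  0.11  0.01]
turn [0.02 0.02 0.08]
```

View pics/s19c.png

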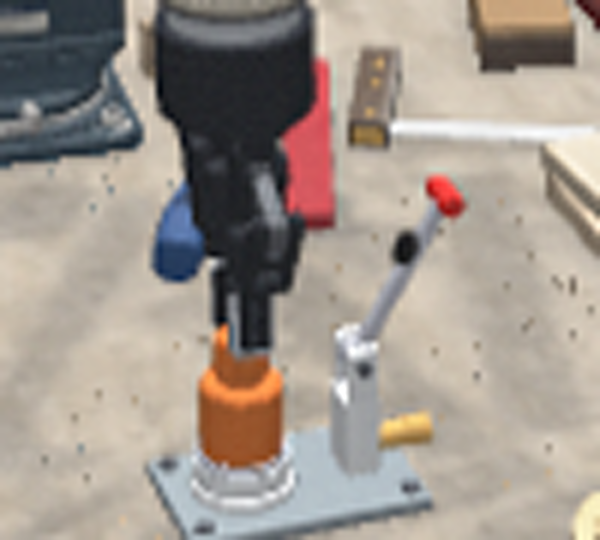

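Emit:
play_rows([
  {"tx": -0.05, "ty": 0.2, "tz": 0, "ax": 0, "ay": 0, "az": 0, "claw": 2},
  {"tx": -0.1, "ty": 0.3, "tz": 0, "ax": 0, "ay": 0, "az": 0, "claw": 2},
  {"tx": -0.1, "ty": 0.3, "tz": 0, "ax": 0, "ay": 0, "az": 0, "claw": 2},
  {"tx": -0.1, "ty": 0.3, "tz": 0, "ax": 0, "ay": 0, "az": 0, "claw": 2},
  {"tx": -0.1, "ty": 0.3, "tz": 0, "ax": 0, "ay": 0, "az": 0, "claw": 2},
  {"tx": -0.1, "ty": 0.3, "tz": 0, "ax": 0, "ay": 0, "az": 0, "claw": 2},
])

```text
time: 16.77
eef_pos: [0.4874, 0.1259, 0.0759]
tcp_rot: [0.707, 0.026, -0.023, -0.707]
contact_force: [-5.3, -0.3, 16.6]
opening: 0.244
```

```bash
python3 crop.py side s20 210 130 100 90; python3 crop.py top t20 150 120 260 180; python3 -c "
from h import *
go((.4864,.1259,.076),93.9)"
```

```text
k 6.0
k 2.769230769230769
t 16.8667 at [0.4874 0.1259 0.0759] F [-4.51 -1.19 16.73] open 0.25
shift cm [-0.1  -0.01  0.01]
turn [0.02 0.02 0.22]
```

View pics/s20c.png

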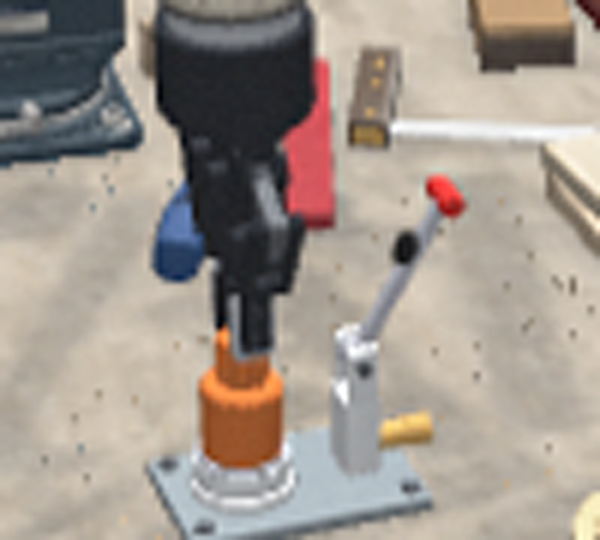

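View pics/t20c.png

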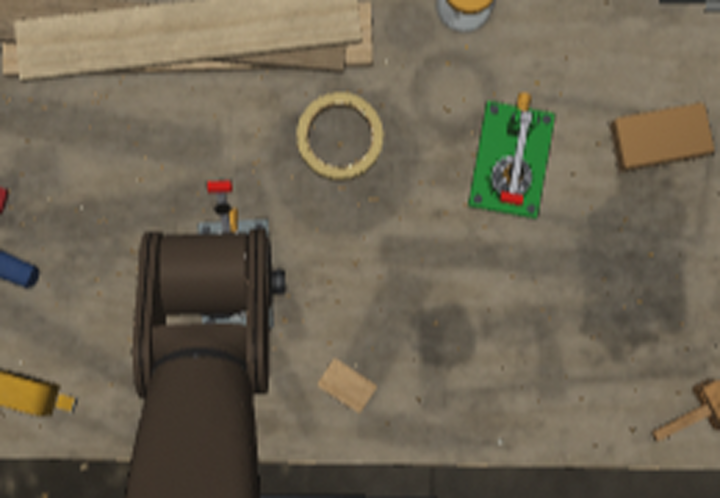

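```bash
python3 -c "
from h import *
print(ctrl.sign_off())"
```

```text
the job is handed in; nothing more can be done
None
```

The lever is back at its rear stop and the orange cap is snapped onto the nipple. I handed the job in at about 17 s, with the robot still pressing the cap down.

- **Lever:** I pinched the red tip and swung it up and over. It slipped out of the grip at about 1.9 rad. I then pushed it the rest of the way with closed fingers; the first attempt slid onto the roller at about 2.05 rad. The second push met the stop: force rose to 20 N with no further motion. The last side image puts it at about 2.1 rad.
- **Cap:** Force rose to about 7.4 N, then dropped to about zero with the rim at about 43 mm, which I took as the click. That highest reading is below the stated 10–17 N peak, probably because I only read force at the end of each move.
- **Final hold:** The collar is down about 6 mm, close to its stop. The wrist reads about 17 N upward and about 5 N sideways, with grip force set to 100 N.
- **Grip reading:** On the knob the gripper opening reads about 21 mm, less than the stated 27 mm. The cap lifted upright and did not slip.
- **Other things on the bench:** In the last top view the green look-alike and the other objects in view are where they were.

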